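Mark the drill spot of a bracket blank with the automatic centre punch in a leaf jig

TASK

Swing the jig's hinged guide plate fully down over the clamped bracket blank. Take the automatic centre punch out of its wooden block, stand it upright in the guide sleeve on the plate and press it straight down, with steadily growing force, until you feel its hidden spring snap and mark the drill spot; ease off at once, without driving the punch on to its stop. Put the punch back in its block, collar fully home, leave the plate shut, and leave the loupe and the plug gauge alone.

Things in the scene. Friction and masses are not known exactly. Their poses are not given: they have to be found in the camera images.
- jig: leaf jig screwed to the bench: green base 150 x 112 x 16 mm, on it a clamped aluminium bracket blank 52 x 104 x 5 mm, its top 25 mm above the bench. Origin: centre of the base's underside; x points from the plate's tab to its hinge, z up. The drill spot (3 mm dot in a dab of blue) is on the blank at x = -5 mm, y = 0, straight under the sleeve once the plate is shut.
- plate_hinge (a point): point on the hinge axis of the guide plate, in its middle (jig frame x = +55 mm, z = 34 mm); the axis is the jig's y.
- guide_plate (a joint): angle of the hinged guide plate (rad): 0 = shut, level; positive = its tab swings up about the hinge. It stays where it is left (stiff hinge: 1 to 3 N at the tab push it down) and stops dead at 0.
- plate_tab (a point): middle of the top face of the ribbed finger tab (30 mm wide, 28 mm long, 7 mm thick) at the plate's free end, 118 mm from the hinge axis; 39 mm above the bench when shut. The plate is 60 mm wide, 10 mm thick; the sleeve on it lies 60 mm from the axis, between tab and hinge, and stands 18 mm above the plate's top face.
- sleeve_top (a point): centre of the top mouth of the dark steel guide sleeve (bore 13.5 mm, outer 22 mm, 30 mm long). With the plate shut it looks straight up, 57 mm above the bench and 32 mm above the blank; x, y then agree with the drill spot. The seated foot meets the blank; the collar never reaches the sleeve.
- punch: automatic centre punch, 110 mm, 0.2 to 0.3 kg, upright in its block. Origin: lower end of the nose; z up along the tool. Nose 12 mm diameter, z = 0 to 34 mm, lowest 5 mm tapered to 8 mm; dark collar 26 mm diameter, z = 34 to 38; knurled grip 18 mm diameter, z = 38 to 82; red cap 20 mm diameter, to z = 92. Below the nose a 7 mm foot tube stands out by 10 to 22 mm: how far is not known beforehand.
- punch_grip (a point): on the punch's axis, 59 mm above its nose end (25 mm above the collar's underside), where the knurled grip is taken. Gripped here, fingertips are just above the collar, which bears on them if the grip slips.
- punch_collar (a point): on the axis, underside of the punch's collar. Spring of the punch: pressed on the work, the foot slides into the nose, 4 N at first and 5 N more per mm; at 17 to 19 N (3 to 4 mm) the spring snaps, the point shoots out of the foot into the blank and the push falls at once by 5 to 7 N. Pressed on, it rises again; 2 mm later, at 21 N, the punch is on its rigid stop. Lifted, it cocks itself again.
- mark (a joint): depth of the punch mark at the drill spot (m): 0 = none, about 0.0015 once the punch has snapped there. It stays.
- block_hole (a point): centre of the mouth of the hole (15 mm diameter, 59 mm deep) in the top face of the wooden tool block (60 x 60 x 62 mm, fixed, top 62 mm above the bench). Home, the punch hangs upright in it with its collar on the block's top: the punch's origin is 34 mm below this point.
- loupe: black and silver loupe, 39 mm diameter, 40 mm high, standing loose left of the jig; origin in its foot. Bystander.
- plug_gauge: plug gauge with red ring, 85 x 50 x 16 mm, lying loose left of the jig; origin under its middle. Bystander.

How it is judged:
By the outcome, as a careful person would: the job done as asked, in the order asked, and still so for the second after the job is handed in, with the robot touching nothing.
It also fails if it takes over 69 s, if anything falls off the work surface, if the arm or the gripper's body presses on something with over 40 N, if the wrist force passes 120 N, or if a joint passes its speed limit or range.

ROBOT

A 6-joint arm with a two-finger parallel gripper is mounted at the origin on a cart in front of the work surface, level with it; the furniture and walls round the work are solid. World frame = base frame: x ahead of the robot, y to its left, z up, the work surface at z = 0. Lengths are in m, angles in rad, forces in N, time in s.
With the tool pointing down it reaches from about 0.275 to 0.85 m from the base axis. Payload 19 kg.
Tool frame: the origin (TCP) lies midway between the tips of the shut fingers; the grasp point (between the pads) lies 19 mm behind it; z points along the fingers, y is the line along which they close (so a half turn about z gives the same grasp; the last joint's range is limited). The gripper opens to 85 mm and grips with 20 to 120 N. Pads are 22 mm wide; open, the fingers measure 114 mm over their backs; the gripper's body (76 mm by 85 mm) begins 54 mm behind the grasp point. The pads swing forward as they close: fully open they stand 13 mm farther back than shut.
Start: joints at [1.057, 0.15, 1.437, -0, 1.554, -0.134], TCP at [0.213, 0.534, 0.231] pointing down, gripper open.
Joint ranges: [-2.8, 2.8], [-0.68, 2.1], [0.12, 2.68], [-1.39, 4.53], [0.16, 2.79], [-2.81, 2.81]. Speed limits (rad/s): [1.89, 1.89, 2.22, 3.01, 3.01, 3.01].

INTERFACE

Orientations are given as [roll, pitch, yaw] about the fixed x, y, z axes, in that order (R = Rz(yaw) Ry(pitch) Rx(roll)).
In Python, from plant import r, optics gives the robot as it stands.
- The arm moves only by the shell command python3 -m pendant 'ROWS'. ROWS is JSON, a list of rows, each a list of 3 entries, a list of its own where there are three numbers: the opening, from -1 (shut) to 1 (fully open), then the shift along the tool's x, y, z normalised to -1 to 1, where 1 is 5 cm, then the turn about the tool's z normalised to -1 to 1, where 1 is 0.5 rad. In form: [[jaw, [dx, dy, dz], yaw], ...]. A call has 1 to 12 rows; each row shifts and turns the commanded pose from where the row before left it, along the tool's axes as they then stand; what a row does not reach is not made up. A row lasts 1/10 s, in which the tool goes at most 50 mm and 8.59 degrees, less where a joint would pass 70% of its speed; a pose out of reach is approached as far as the arm can. A call with a number of a shift or a turn outside -1 to 1 is refused whole. A call with a gripper value outside its range is refused whole. The fingers move at their own pace and stop on an object; the grip force is fixed at half the most. Time passes only in rows, so rows that do not move let the fingers close. It gives the time, the measured TCP pose, the force, the opening and the grip force at its end, in the units of the state.
- r.observe(): the state, without advancing time (a new reading comes with each control period).
- optics.capture(name): name is "side" or "top" or "wrist"; returns a dict with "pixels" (420x560x3 uint8, blue, green, red), "camera_matrix" (3x3 intrinsics, pixels), "distortion" ([k1, k2, p1, p2, k3] as OpenCV has them; the pictures are not rectified), "position" and "attitude" of the camera in the world. Camera axes: x right, y up, looking along -z (the intrinsics and any distortion apply to the point x, -y, -z); pixel columns grow to the right and rows downward; lengths in m; the calibration is good to about 2 mm. A picture is of the moment at which its call begins. There is no depth.
- r.finish_job(): hands the job in; it is judged then, once.
The state is a dict: "clock": time; "joint_positions": joint angles; "dq": joint speeds; "effort": joint torques, N m; "eef_pos": TCP position; "tcp_rot": TCP orientation; "wrist_force": force on the tool from outside, world axes, zero at the start; "moment": the same for the moment, N m; "grip_width": finger opening in m; "gripper_force": force on a finger pad.
Only numpy, scipy, OpenCV 4.12 (cv2) and the standard library are available. Lean on these libraries where they do the work, as an engineer would, in place of code of your own. Each camera call takes 0.05 s, during which the arm holds its last target. There are 200 camera calls.

## Working session

There is one attempt and no reset: what is moved stays moved. The work goes in short steps, Python scripts to look and compute and a shell command to move; the robot and the scene stay as the last step left them, time stands still between calls to the robot, and variables do not carry over. Pictures are saved under pics/ and viewed, at most 14 in all, crops included, and the job is handed in when it is done.

```bash
mkdir -p pics; ls
python3 - <<'E'
from plant import r, optics
import cv2
s=r.observe(); print({k:s[k] for k in s})
for n in("side","top"):
    c=optics.capture(n); cv2.imwrite(f"pics/{n}0.png",c["pixels"]); print(n,c["camera_matrix"],c["distortion"],c["position"],c["attitude"])
E
```

```text
pics
{'clock': 0.0, 'joint_positions': array([ 1.05700051e+00,  1.50932230e-01,  1.43801528e+00,  8.05125534e-06,
        1.55375644e+00, -1.33986677e-01]), 'dq': array([ 0.00064018, -0.00010005,  0.00048361,  0.00072217, -0.00017211,
       -0.00141772]), 'effort': array([-3.42029518e-03, -7.13033581e+01, -5.70867598e+01, -5.54190046e-04,
        9.19584534e-03,  2.22451877e-05]), 'eef_pos': array([0.21307155, 0.53381619, 0.23071391]), 'tcp_rot': array([-3.14049239e+00, -1.56432063e-04,  2.76178328e+00]), 'wrist_force': array([ 0.25312492, -0.20273638, -0.76991408]), 'moment': array([-0.04536825,  0.03381151, -0.00743564]), 'gripper_force': 0.0, 'grip_width': 0.08523821572976056}
side [[379.62384526   0.         281.66738177]
 [  0.         379.62384526 212.11558466]
 [  0.           0.           1.        ]] [-0.00607106  0.          0.          0.          0.        ] [ 0.23084265 -0.81727344  0.50598744] [ 1.08195062  0.01582294 -0.40624277]
top [[467.09312388   0.         283.98792196]
 [  0.         467.09312388 213.07980335]
 [  0.           0.           1.        ]] [0.00104025 0.         0.         0.         0.        ] [ 0.41475944 -0.10255633  0.98539827] [ 1.21723755e-01 -2.47890880e-04 -1.54328526e+00]
```

View pics/side0.png

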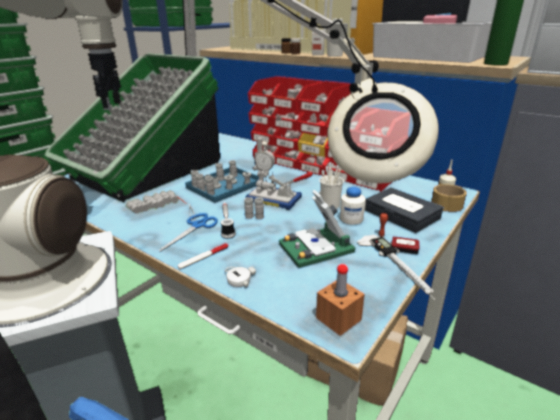

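View pics/top0.png

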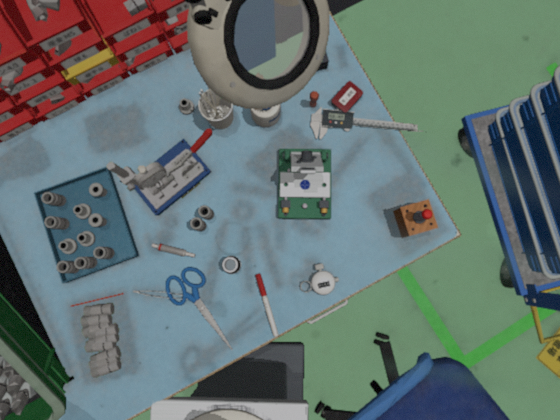

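The side view shows the block at about (340,305) with the punch's red cap at (343,268), and the jig at (316,243). In the top view the jig is at (304,184) with its drill spot near (305,185), the hinge is on the far side, and the block is at (415,218). Next I'll zoom in.

Run:
```python
import cv2,numpy as np
t=cv2.imread("pics/top0.png");s=cv2.imread("pics/side0.png")
a=cv2.resize(t[135:255,260:450],None,fx=4,fy=4,interpolation=cv2.INTER_CUBIC)
cv2.imwrite("pics/topc.png",a)
b=cv2.resize(s[180:335,270:400],None,fx=3.8,fy=3.8,interpolation=cv2.INTER_CUBIC)
cv2.imwrite("pics/sidec.png",b)
```

```text
(no output)
```

View pics/topc.png

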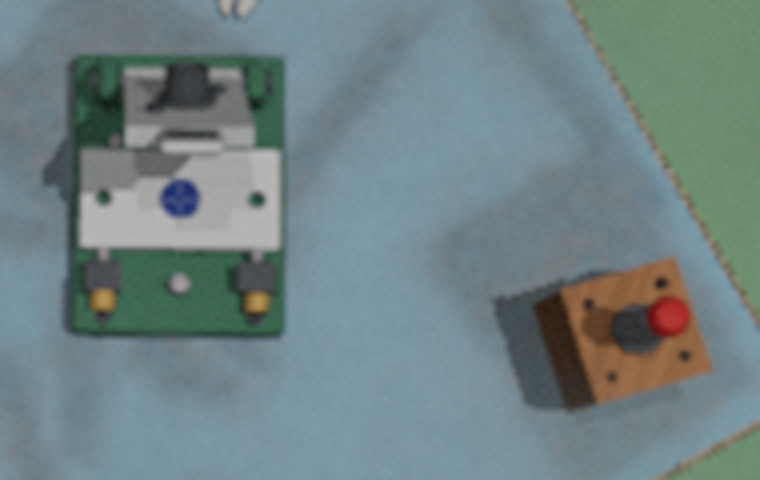

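View pics/sidec.png

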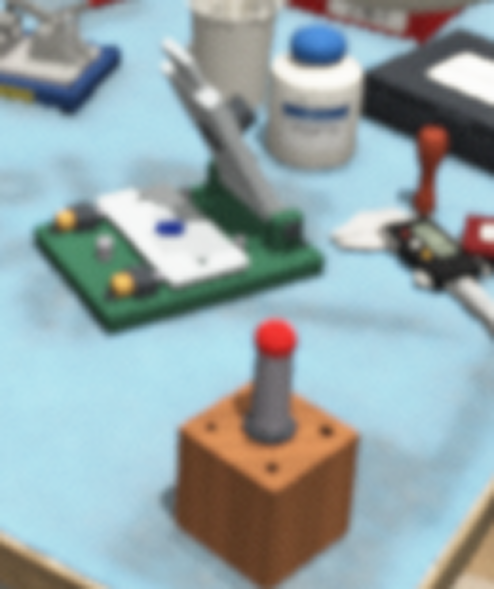

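The crops show the jig square to the view, with the plate raised about 60–70° and its tab edge near crop (190,143). The blue dot is at (180,198), the cap at (671,316), and the block-top corners at (560,290), (677,258), (712,370) and (597,405). Next I'll compute positions from these.

```bash
cat > h.py <<'E'
import numpy as np,cv2
from scipy.spatial.transform import Rotation as R
from plant import r,optics
def ray(c,uv):
    uv=np.array(uv,float).reshape(-1,1,2)
    n=cv2.undistortPoints(uv,np.array(c["camera_matrix"]),np.array(c["distortion"]))[:,0]
    d=np.c_[n[:,0],-n[:,1],-np.ones(len(n))]
    return np.array(c["position"]),R.from_euler('xyz',c["attitude"]).apply(d)
def atz(c,uv,z):
    p,d=ray(c,uv); return p+d*((z-p[2])/d[:,2])[:,None]
def proj(c,P):
    q=R.from_euler('xyz',c["attitude"]).inv().apply(np.atleast_2d(P)-np.array(c["position"]))*[1,-1,-1]
    return cv2.projectPoints(q.reshape(-1,1,3),np.zeros(3),np.zeros(3),np.array(c["camera_matrix"]),np.array(c["distortion"]))[0][:,0]
def tri(c1,u1,c2,u2):
    p,d=ray(c1,u1);q,e=ray(c2,u2);d=d[0];e=e[0]
    t=np.linalg.lstsq(np.c_[d,-e],q-p,rcond=None)[0]
    a=p+t[0]*d;b=q+t[1]*e
    return (a+b)/2,np.linalg.norm(a-b)
def err(name_uv_fn,*a):pass
E
python3 - <<'E'
from h import *
np.set_printoptions(precision=4,suppress=True)
T=optics.capture("top");S=optics.capture("side")
ft=lambda p:(np.array(p,float)+.5)/4+np.array([260,135])-.5
fs=lambda p:(np.array(p,float)+.5)/3.8+np.array([270,180])-.5
print("cap",tri(T,ft([671,316]),S,fs([275,336])))
b=atz(T,ft([[560,290],[677,258],[712,370],[597,405]]),.062);print("block",b.mean(0),b)
print("blue top",atz(T,ft([180,198]),.025),"side",atz(S,fs([171,229]),.025))
j=atz(T,ft([[75,58],[285,58],[285,335],[68,335]]),.016);print("base",j.mean(0),j)
js=atz(S,fs([[322,265],[37,232],[112,322]]),.016);print("side base",js)
bs=atz(S,fs([[180,432],[357,437],[275,490],[258,383]]),.062);print("side block",bs.mean(0),bs)
print("tab end mid",tri(T,ft([190,143]),S,fs([175,55])))
print("lamp",tri(T,[265,48],S,[381,126]), tri(T,[258,105],S,[383,180]))
print("bottle",atz(T,[265,110],.07))
E
```

```text
cap (array([ 0.5284, -0.3695,  0.1143]), np.float64(0.0015928586663795253))
block [ 0.5267 -0.3679  0.062 ] [[ 0.546  -0.3299  0.062 ]
 [ 0.5637 -0.3884  0.062 ]
 [ 0.508  -0.4052  0.062 ]
 [ 0.489  -0.3481  0.062 ]]
blue top [[ 0.5943 -0.1409  0.025 ]] side [[ 0.5967 -0.145   0.025 ]]
base [ 0.5974 -0.1404  0.016 ] [[ 0.6699 -0.0838  0.016 ]
 [ 0.673  -0.1954  0.016 ]
 [ 0.5249 -0.1977  0.016 ]
 [ 0.5217 -0.0845  0.016 ]]
side base [[ 0.6676 -0.207   0.016 ]
 [ 0.5249 -0.1002  0.016 ]
 [ 0.5264 -0.2069  0.016 ]]
side block [ 0.5261 -0.3738  0.062 ] [[ 0.49   -0.3557  0.062 ]
 [ 0.5628 -0.3926  0.062 ]
 [ 0.5098 -0.4075  0.062 ]
 [ 0.5416 -0.3392  0.062 ]]
tab end mid (array([ 0.5983, -0.1403,  0.1423]), np.float64(0.00033428712683776854))
lamp (array([ 0.7948, -0.0685,  0.2494]), np.float64(0.03108777016497869)) (array([ 0.7782, -0.0679,  0.1053]), np.float64(0.09826810905680027))
bottle [[ 0.7363 -0.0554  0.07  ]]
```

```bash
python3 -m pendant '[[0,[0,0,0],-0.2],[-1,[0,0,0],-0.2],[-1,[0,0,0],-0.2],[-1,[-0.42,-0.65,0],-0.16],[-1,[-0.42,-0.65,0],0],[-1,[-0.42,-0.65,0],0],[-1,[-0.42,-0.65,0],0],[-1,[-0.42,-0.65,0],0],[-1,[-0.42,-0.65,0],0],[-1,[-0.42,-0.65,0],0],[-1,[-0.42,-0.65,0],0],[-1,[-0.42,-0.65,0],0]]'
```

```text
clock: 1.4
eef_pos: [0.4001, 0.2385, 0.2313]
tcp_rot: [3.142, 0.0, -3.141]
wrist_force: [0.5, 0.2, -0.7]
grip_width: 0.0001
gripper_force: 0.0
```

```bash
python3 -m pendant '[[-1,[-0.44,-0.7,0],0],[-1,[-0.44,-0.7,0],0],[-1,[-0.44,-0.7,0],0],[-1,[-0.44,-0.7,0],0],[-1,[-0.44,-0.7,0],0],[-1,[-0.44,-0.7,0],0],[-1,[-0.44,-0.7,0],0],[-1,[-0.44,-0.7,0],0],[-1,[-0.44,-0.7,0],0],[-1,[-0.44,-0.7,0],0],[-1,[-0.44,-0.7,0],0],[-1,[0,0,0],0]]'
python3 - <<'E'
from h import *
s=r.observe();print(s["eef_pos"])
a=[optics.capture(n)["pixels"] for n in("wrist","side")]
cv2.imwrite("pics/v1.png",np.hstack([cv2.resize(a[0],(400,300)),cv2.resize(a[1][60:300,220:420],(400,480))[:300]]))
c=optics.capture("wrist");print(c["position"],c["attitude"],c["camera_matrix"])
E
```

```text
clock: 2.6
eef_pos: [0.6429, -0.149, 0.2296]
tcp_rot: [-3.141, -0.002, 3.139]
wrist_force: [0.2, 0.7, -1.1]
grip_width: -0.0001
gripper_force: 0.0
[ 0.64287647 -0.14900275  0.2295513 ]
[ 0.56615765 -0.14561173  0.37332177] [-2.95382619e-01 -4.68556194e-04  1.57072071e+00] [[344.63343277   0.         283.44087769]
 [  0.         344.63343277 202.82279323]
 [  0.           0.           1.        ]]
```

View pics/v1.png

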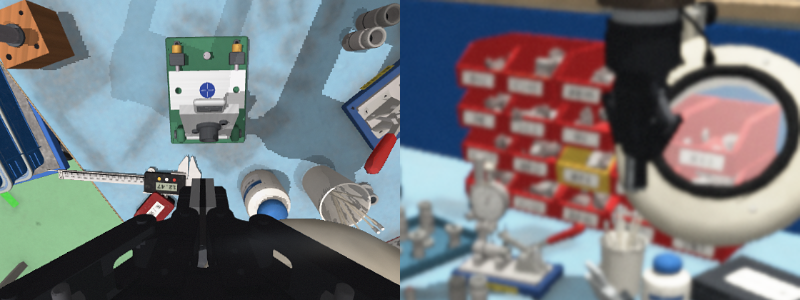

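The wrist view shows the raised plate, with the tab at about (210,103) in the half-size view and the blue spot at (208,90). The fingers sit beyond the tab and clear of the lamp.

```bash
python3 - <<'E'
from h import *
np.set_printoptions(precision=4,suppress=True)
def blue(c):
    im=c["pixels"];h=cv2.cvtColor(im,cv2.COLOR_BGR2HSV)
    m=cv2.inRange(h,(112,150,50),(130,255,255));n,l,st,ce=cv2.connectedComponentsWithStats(m)
    return [(ce[i],st[i,4]) for i in range(1,n) if st[i,4]>25]
for n in("wrist","top"):
    c=optics.capture(n)
    for ce,a in blue(c): print(n,ce,a,atz(c,ce,.025))
    if n=="wrist": print(atz(c,np.array([[168,37],[249,37],[246,143],[167,143]])*1.4,.016), "tab",ray(c,[210*1.4,103*1.4]))
E
python3 -m pendant '[[-1,[0,0.1,0.6],0],[-1,[0,0.04,0.6],0],[-1,[0,0,0.6],0],[-1,[0,0,0],0]]'
```

```text
wrist [285.3308 127.0714] 266 [[ 0.5936 -0.1428  0.025 ]]
[[ 0.5233 -0.1911  0.016 ]
 [ 0.5232 -0.0821  0.016 ]
 [ 0.6719 -0.0786  0.016 ]
 [ 0.672  -0.1984  0.016 ]] tab (array([ 0.5659, -0.1448,  0.3738]), array([[ 0.1288,  0.0311, -1.0062]]))
clock: 3.25
eef_pos: [0.6398, -0.1365, 0.1379]
tcp_rot: [3.14, -0.005, -3.14]
wrist_force: [-0.3, 0.1, 0.5]
grip_width: -0.0003
gripper_force: 0.0
```

```bash
python3 -m pendant '[[-1,[0.2,-0.1,0],0],[-1,[0.2,0,0],0],[-1,[0.2,0,0],0],[-1,[0.2,0,0.1],0],[-1,[0.15,0,0.15],0],[-1,[0.15,0,0.15],0],[-1,[0.12,0,0.14],0],[-1,[0.13,0,0.15],0],[-1,[0.12,0,0.16],0],[-1,[0.12,0,0.17],0],[-1,[0,0,0],0]]'
```

```text
clock: 4.35
eef_pos: [0.5609, -0.1428, 0.0887]
tcp_rot: [3.141, -0.002, -3.142]
wrist_force: [0.8, 0.1, -0.4]
grip_width: -0.0
gripper_force: 0.0
```

```bash
python3 -m pendant '[[-1,[0.07,0,0.2],0],[-1,[0.07,0,0.2],0],[-1,[0.06,0,0.2],0],[-1,[0.03,0,0.12],0],[-1,[0.03,0,0.12],0],[-1,[0,0,0.1],0],[-1,[0,0,0.0],0]]'
python3 - <<'E'
from h import *
a=[optics.capture(n)["pixels"] for n in("wrist","side")]
cv2.imwrite("pics/v2.png",np.hstack([cv2.resize(a[0],(400,300)),cv2.resize(a[1][180:300,240:400],(400,300))]))
E
```

```text
clock: 5.05
eef_pos: [0.5488, -0.1429, 0.0425]
tcp_rot: [3.141, -0.001, -3.141]
wrist_force: [0.1, 0.8, 0.4]
grip_width: 0.0003
gripper_force: 0.0
```

View pics/v2.png

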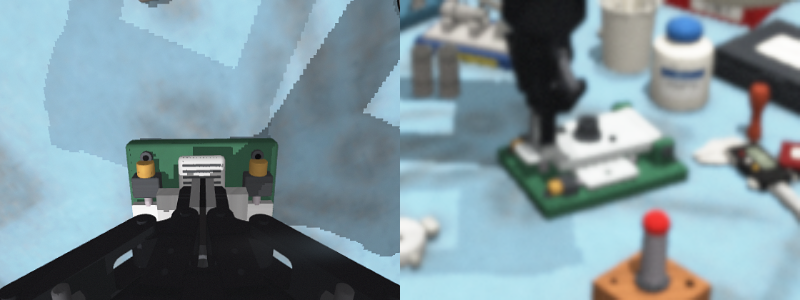

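The plate has come down with the fingers on its tab, and it's nearly shut. I'll press on to the stop.

```bash
python3 -m pendant '[[-1,[0,0,0.06],0],[-1,[0,0,0.04],0],[-1,[0,0,0.0],0]]'; python3 -m pendant '[[-1,[0,0,0.02],0],[-1,[0,0,0.02],0],[-1,[0,0,0],0]]'
```

```text
clock: 5.45
eef_pos: [0.5493, -0.1431, 0.0389]
tcp_rot: [-3.141, 0.0, -3.141]
wrist_force: [-2.5, 0.1, 9.7]
grip_width: 0.0
gripper_force: 4.5
clock: 5.75
eef_pos: [0.5495, -0.1432, 0.0386]
tcp_rot: [-3.141, 0.001, -3.141]
wrist_force: [-13.5, 3.4, 34.6]
grip_width: -0.0001
gripper_force: 17.7
```

```bash
python3 -m pendant '[[-1,[0,0,-0.3],0],[-1,[0,0,-0.9],0],[-1,[0,0,-0.9],0],[-1,[0.5,0,-0.9],0],[0,[0.5,0,-0.8],0],[1,[0,0,0],0]]'
python3 - <<'E'
from h import *
w=optics.capture("wrist");t=optics.capture("top")
print(w["position"],w["attitude"])
a=w["pixels"];b=t["pixels"][120:240,270:370]
cv2.imwrite("pics/w3.png",a)
cv2.imwrite("pics/v3.png",np.hstack([a[130:420,100:500],cv2.resize(b,(348,418),interpolation=cv2.INTER_CUBIC)[:290]]))
E
```

```text
clock: 6.35
eef_pos: [0.4996, -0.1436, 0.2312]
tcp_rot: [-3.138, 0.007, 3.141]
wrist_force: [0.7, -0.3, -0.0]
grip_width: 0.0287
gripper_force: 0.0
[ 0.42284182 -0.14298843  0.3734425 ] [-0.30418678  0.0037833   1.57163242]
```

View pics/v3.png

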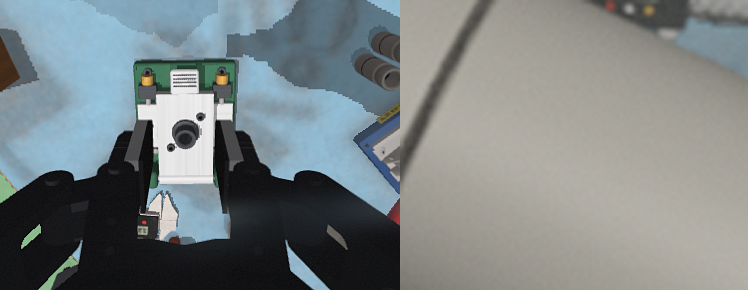

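Run:
```python
from h import *
np.set_printoptions(precision=4,suppress=True)
im=cv2.imread("pics/w3.png");c=optics.capture("wrist")
g=cv2.cvtColor(im,cv2.COLOR_BGR2GRAY)
print(c["position"],c["attitude"])
print(g[244:284:2,266:308:2])
print(atz(c,[286,264],.057))
# projection of expected sleeve
for x,y in((.594,-.1425),):
    th=np.linspace(0,6.28,9)[:8]
    for rr in(.00675,.011): print(rr,proj(c,np.c_[x+rr*np.cos(th),y+rr*np.sin(th),0*th+.057]).round(1).tolist())
```

```text
[ 0.4239 -0.143   0.3689] [-0.299   0.0011  1.5716]
[[232 230 232 235 232 231 230 230 233 231 228 231 233 231 233 197  66  85
   67 129 239]
 [233 230 232 234 232 230 229 229 233 231 229 230 232 232 234  78  72  42
   70  89 241]
 [231 229 232 234 231 231 229 233 238 239 236 236 235 233 233 163  40  13
   68 182 236]
 [231 230 230 234 231 234 238 115  65  37  38  91 128 192 237 239 105  72
  147 235 233]
 [231 229 231 236 235 167  53  95  98  99 104  91  78  33 160 243 235 232
  228 229 233]
 [231 230 230 237 168  84 103  94  71  70  58  73  80  93  59 108 241 236
  226 230 232]
 [230 230 231 227  67  93  75  47  34  32  33  34  32  43  56  59 156 241
  226 229 231]
 [230 230 234 113  85  78  40  40  35  34  34  32  34  29  54  53 104 191
  229 229 232]
 [230 231 235 106  80  42  39  37  56  82  78  66  32  32  36  55  60 157
  231 229 232]
 [231 230 234  75  77  36  70  88  91  81  86  86  87  65  30  56  62 156
  231 229 233]
 [230 232 234  75  75  59  90  64  36  30  30  46  80  90  50  56  59 152
  230 229 232]
 [230 231 233 148  84  89  72  33  31  33  34  39  42  77  88  55  80
[... 332 characters left out ...]
  68  71  85 122 235 227 235
  225 229 231]
 [240  88  74  94  59 181 107  86  77  71  71  76  83 118 233 232 227 233
  225 229 231]
 [232  74  12  30  81 223 231 213 106  74  74 148 221 234 230 232 227 234
  226 228 232]
 [236  77  56  77 226 230 227 227 233 233 229 233 229 229 228 233 227 232
  226 228 231]
 [231 233 229 228 231 229 226 227 230 228 225 230 229 229 228 232 226 233
  225 229 231]]
[[ 0.5842 -0.1406  0.057 ]]
0.00675 [[284.1, 278.7], [288.8, 277.0], [290.8, 272.8], [288.9, 268.5], [284.1, 266.7], [279.4, 268.5], [277.4, 272.7], [279.4, 276.9]]
0.011 [[284.1, 282.4], [291.8, 279.6], [295.0, 272.8], [291.9, 265.8], [284.2, 262.9], [276.4, 265.8], [273.2, 272.7], [276.4, 279.6]]
```

Run:
```python
from h import *
np.set_printoptions(precision=4,suppress=True)
c=optics.capture("wrist")
c["position"]=np.array([.42284182,-.14298843,.3734425]);c["attitude"]=np.array([-.30418678,.0037833,1.57163242])
print(atz(c,[285.2,269.8],.057))
for i in range(4):
    k=optics.capture("wrist");s=r.observe();print(k["position"],k["attitude"],s["eef_pos"],s["tcp_rot"])
```

```text
[[ 0.5942 -0.1422  0.057 ]]
[ 0.4243 -0.143   0.3671] [-0.2957 -0.0004  1.5719] [ 0.4998 -0.1429  0.2238] [ 3.1409 -0.0017 -3.1413]
[ 0.4244 -0.143   0.3668] [-0.2951 -0.0007  1.572 ] [ 0.4998 -0.1429  0.2238] [ 3.1408 -0.0019 -3.1412]
[ 0.4244 -0.143   0.3667] [-0.2948 -0.0008  1.5721] [ 0.4999 -0.1429  0.2239] [ 3.1408 -0.0019 -3.1412]
[ 0.4245 -0.143   0.3668] [-0.2949 -0.0007  1.5721] [ 0.4999 -0.1429  0.224 ] [ 3.1409 -0.0016 -3.1412]
```

```bash
python3 -m pendant '[[1,[0,-0.76,0],0],[1,[0,-0.76,0],0],[1,[0,-0.76,0],0],[1,[0,-0.76,0],0],[1,[0,-0.76,0],0],[1,[0,-0.76,0],0],[1,[0,0,0],0],[1,[0,0,0],0]]'
python3 - <<'E'
from h import *
w=optics.capture("wrist");t=optics.capture("side")
np.set_printoptions(precision=5,suppress=True)
print(r.observe()["eef_pos"])
def red(c,lo=60):
    h=cv2.cvtColor(c["pixels"],cv2.COLOR_BGR2HSV)
    m=cv2.inRange(h,(0,190,70),(6,255,255))|cv2.inRange(h,(174,190,70),(180,255,255));n,l,st,ce=cv2.connectedComponentsWithStats(m)
    return [(ce[i].round(1),st[i]) for i in range(1,n) if st[i,4]>lo]
for k in red(w): print("w",k,atz(w,k[0],.120))
for k in red(t): print("s",k[0],k[1][4],atz(t,k[0],.116))
cv2.imwrite("pics/v4.png",w["pixels"])
print(repr(w["position"]),repr(w["attitude"]))
E
```

```text
clock: 7.55
eef_pos: [0.4997, -0.3714, 0.2238]
tcp_rot: [3.14, -0.001, 3.141]
wrist_force: [-0.0, 0.9, 0.3]
grip_width: 0.0856
gripper_force: 0.0
[ 0.50005 -0.37024  0.22463]
w (array([285.5, 233.6]), array([274, 222,  24,  24, 468], dtype=int32)) [[ 0.52411 -0.36962  0.12   ]]
s [271.5  90. ] 669 [[1.03472 1.21008 0.116  ]]
s [288.4 113.7] 539 [[0.89431 0.66798 0.116  ]]
s [276.9 134.7] 97 [[0.73097 0.40383 0.116  ]]
s [280.6 150.9] 62 [[0.67368 0.23628 0.116  ]]
s [298.8 161. ] 63 [[0.68614 0.12996 0.116  ]]
array([ 0.42424, -0.37153,  0.3668 ]) array([-0.29545, -0.0013 ,  1.5708 ])
```

View pics/v4.png

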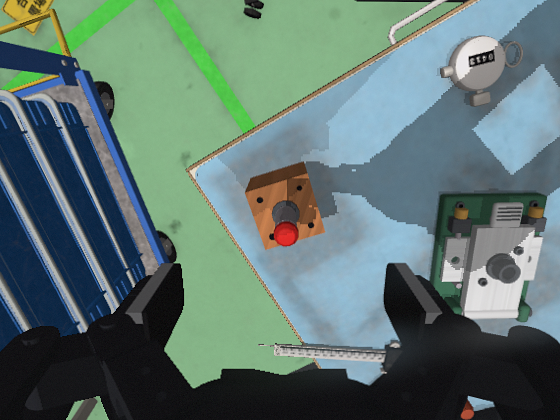

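The wrist view shows the cap at (285.5,233.6), the collar just above it, and the block's top corners at about (247,192), (307,177), (324,232) and (264,248). The fingers straddle it clear.

Run:
```python
from h import *
np.set_printoptions(precision=4,suppress=True)
w=optics.capture("wrist");print(w["position"],r.observe()["eef_pos"])
print(atz(w,[[247,192],[307,177],[324,232],[264,248]],.062).mean(0),atz(w,[285.5,233.6],.116))
# projected model for candidates: cap silhouette and collar
th=np.linspace(0,2*np.pi,60)
for x in(.522,.524,.526,.528):
  P=np.vstack([np.c_[x+.01*np.cos(th),-.3696+.01*np.sin(th),0*th+z] for z in(.110,.120)])
  q=proj(w,P);print(x,q.min(0),q.max(0))
```

```text
[ 0.4244 -0.3704  0.3675] [ 0.5001 -0.3701  0.2249]
[ 0.5277 -0.3681  0.062 ] [[ 0.5265 -0.3684  0.116 ]]
0.522 [271.0358 213.6666] [297.0173 242.1283]
0.524 [271.0589 216.0627] [296.9828 244.4942]
0.526 [271.0819 218.4485] [296.9484 246.8496]
0.528 [271.1049 220.824 ] [296.9142 249.1946]
```

```bash
python3 -m pendant '[[1,[-0.26,0.03,0.3],0],[1,[-0.26,0,0.5],0],[1,[0,0,0.6],0],[1,[0,0,0.6],0],[1,[0,0,0.5],0],[1,[0,0,0.4],0],[1,[0,0,0.2],0],[1,[0,0,0.06],0],[1,[0,0,0],0],[1,[0,0,0],0]]'
```

```text
clock: 8.7
eef_pos: [0.5264, -0.3697, 0.0681]
tcp_rot: [-3.141, 0.001, -3.141]
wrist_force: [-0.0, -1.0, -0.2]
grip_width: 0.0855
gripper_force: 0.0
```

```bash
python3 -m pendant '[[0,[0,0.02,0],0],[-0.5,[0,0,0],0],[-1,[0,0,0],0],[-1,[0,0,0],0],[-1,[0,0,0],0],[-1,[0,0,0],0],[-1,[0,0,0],0],[-1,[0,0,0],0],[-1,[0,0,0],0],[-1,[0,0,0],0]]'
python3 - <<'E'
from h import *
w=optics.capture("wrist");cv2.imwrite("pics/w5.png",w["pixels"]);s=r.observe();print(s["eef_pos"],s["wrist_force"],s["moment"])
E
```

```text
clock: 9.7
eef_pos: [0.526, -0.3687, 0.0673]
tcp_rot: [-3.141, 0.0, -3.141]
wrist_force: [-1.4, 0.6, 5.9]
grip_width: 0.0164
gripper_force: 58.4
[ 0.52594807 -0.36867217  0.06731734] [-1.46203858  0.1043486   5.16851046] [ 0.05300532  0.22367921 -0.01213916]
```

```bash
python3 -m pendant '[[-1,[0,0,-0.1],0],[-1,[0,0,-0.3],0],[-1,[0,0,-0.5],0],[-1,[0,0,-0.5],0],[-1,[0,0,-0.5],0],[-1,[0,0,-0.5],0],[-1,[0,0,-0.1],0],[-1,[0,0,0],0]]'
python3 - <<'E'
from h import *
c=[optics.capture(n) for n in("wrist","side","top")]
a=c[0]["pixels"]
print(r.observe()["eef_pos"],c[0]["position"],c[0]["attitude"])
p=proj(c[1],[r.observe()["eef_pos"]])[0].astype(int);print(p)
b=c[1]["pixels"][p[1]-55:p[1]+65,p[0]-40:p[0]+40]
cv2.imwrite("pics/w6.png",a)
cv2.imwrite("pics/v6.png",np.hstack([cv2.resize(a,(400,300)),cv2.resize(b,(400,600),interpolation=cv2.INTER_CUBIC)[150:450]]))
E
```

```text
clock: 10.55
eef_pos: [0.5261, -0.3686, 0.1928]
tcp_rot: [-3.141, 0.001, -3.141]
wrist_force: [-0.6, -0.4, -3.5]
grip_width: 0.0165
gripper_force: 58.8
[ 0.52552434 -0.36818148  0.19055233] [ 0.45024542 -0.3684593   0.33561065] [-2.97815211e-01  1.07345527e-03  1.57199284e+00]
[342 229]
```

View pics/v6.png

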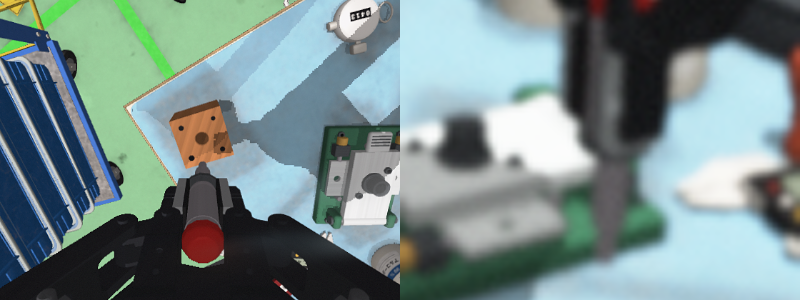

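The punch is held upright. In the wrist view the cap is at (203,240) and the nose and foot end near (203,163). The empty block hole is at (203,138), half-size coordinates. Next I'll get the tool's offset and tilt from the full image.

Run:
```python
from h import *
np.set_printoptions(precision=4,suppress=True,linewidth=200)
w=optics.capture("wrist");im=w["pixels"];s=r.observe();t=np.array(s["eef_pos"]);print(t,s["tcp_rot"],w["position"],w["attitude"])
h=cv2.cvtColor(im,cv2.COLOR_BGR2HSV)
m=cv2.inRange(h,(0,190,60),(6,255,255))|cv2.inRange(h,(174,190,60),(180,255,255));n,l,st,ce=cv2.connectedComponentsWithStats(m)
for i in range(1,n):
    if st[i,4]>400: print(st[i],ce[i])
# model projection, punch axis vertical under TCP
o=t-[0,0,.0393]
th=np.linspace(0,2*np.pi,60)
for z,rad in((.082,.01),(.092,.01),(.034,.013),(.038,.013),(0,.004),(.005,.006),(-.010,.0035),(-.022,.0035)):
    q=proj(w,o+np.c_[rad*np.cos(th),rad*np.sin(th),0*th+z]);print(z,q.min(0),q.max(0))
print("hole",atz(w,[284,193],.062))
g=cv2.cvtColor(im,cv2.COLOR_BGR2GRAY)
print("rows 220-262, cols 264-306");print(g[220:262:2,264:306:2])
print("hole region rows 180-208 cols 268-300");print(g[180:208:2,268:302:2])
```

```text
[ 0.5256 -0.3682  0.1906] [ 3.1402 -0.0016 -3.1414] [ 0.4501 -0.3684  0.3335] [-0.2951 -0.0013  1.5719]
[ 254  308   59   60 2762] [283.1068 337.3374]
0.082 [254.0923 303.1413] [312.4567 352.5297]
0.092 [251.5645 321.6779] [315.0367 374.2194]
0.034 [255.844  238.7431] [310.5363 288.1688]
0.038 [255.1965 242.189 ] [311.194 292.6  ]
0 [276.1367 229.9965] [290.1767 243.0193]
0.005 [272.3676 229.9358] [293.9545 249.8935]
-0.01 [277.2911 224.6194] [289.0056 235.5502]
-0.022 [277.5912 217.9029] [288.6873 228.323 ]
hole [[ 0.5242 -0.3675  0.062 ]]
rows 220-262, cols 264-306
[[ 98  48  26 106 137 137 127 136 146 145 153 148 138 139 137 137 157 154 156 152 150]
 [ 16  21  20  27 158 131 123 142 152 152 150 143 138 139 138 144 155 156 155 149 148]
 [ 18  23  21  26 163 150 142 145 152 154 151 141 137 138 138 151 154 158 152 148 143]
 [122  10  19 145 158 148 141 153 127  96  87 110 140 138 136 157 153 158 162 169 172]
 [143 141 163 160 152 143 141 141  69  72  74  74 121 136 154 171 169 170 171 171 171]
 [163 160 159 159 150 142 147  70  73  74  76  73  73 173 174 174 172 170 170 166 166]
 [16
[... 1634 characters left out ...]
134 126  94  63  56  56  58  72 112 130 134 136 132 125  70]
 [136 136 135  79  60  60  58  56  55  56  67 122 131 134 128 124  70]
 [136 136 108  56  61  59  56  56  55  58  68  96 133 132 127 122  73]
 [134 135  90  56  59  59  58  56  56  56  72  71 129 130 124 122  70]
 [136 134  90  57  62  61  57  57  56  61  71  69 129 130 120 123  69]
 [135 131 101  57  61  60  59  57  54  69  70  79 131 126 121 122  68]
 [134 130 133  90  60  61  59  55  62  68  71 121 133 122 120 122  70]
 [133 131 142 119  83  58  58  57  60  65 114 134 128 122 121 122  69]
 [131 132 143 141 131 108  99  96  98 127 131 133 125 120 122 122  71]
 [132 137 144 140 138 139 128 120 126 132 134 131 122 120 123 120  76]]
```

```bash
cat > fit.py <<'E'
from h import *
from scipy.optimize import differential_evolution as de
np.set_printoptions(precision=4,suppress=True,linewidth=200)
w=optics.capture("wrist");im=w["pixels"];t=np.array(r.observe()["eef_pos"])
g=cv2.cvtColor(im,cv2.COLOR_BGR2GRAY)
K=8;th=np.linspace(0,2*np.pi,40,endpoint=False)
R0,R1,C0,C1=216,262,268,302
obs=(g[R0:R1,C0:C1]<105).astype(float)
obs[:8,:8]=0   # bolt hole in block
def ring(o,z,rad): return o+np.c_[rad*np.cos(th),rad*np.sin(th),0*th+z]
def model(p):
    o=t+[p[0],p[1],-.0393+p[3]]
    M=np.zeros(((R1-R0)*4,(C1-C0)*4),np.uint8)
    for a in([(-p[2],.0035),(0,.0035)],[(0,.004),(.005,.006)],[(.005,.006),(.034,.006)],[(.034,.013),(.038,.013)],[(.038,.009),(.06,.009)]):
        q=proj(w,np.vstack([ring(o,*x) for x in a]))
        q=((q-[C0,R0]+.5)*4-.5)
        cv2.fillConvexPoly(M,cv2.convexHull(q.astype(np.float32)).round().astype(np.int32),1)
    return cv2.resize(M.astype(float),(C1-C0,R1-R0),interpolation=cv2.INTER_AREA)
f=lambda p:((model(p)-obs)**2).sum()
for dz in (-.006,-.003,0,.003,.006):
    s=de(lambda q:f([q[0],q[1],q[2],dz]),[(-.008,.008),(-.004,.004),(.008,.024)],seed=1,maxiter=40,popsize=10,tol=1e-6)
    print(dz,s.x,s.fun)
E
python3 fit.py
python3 - <<'E'
from h import *
w=optics.capture("wrist");print(atz(w,[281.5,195.5],.062))
E
```

```text
-0.006 [0.004  0.     0.0129] 16.3046875
-0.003 [0.0026 0.     0.0124] 16.14453125
0 [ 0.0015 -0.      0.012 ] 16.13671875
0.003 [0.0004 0.0001 0.0124] 17.04296875
0.006 [-0.0009  0.0001  0.0116] 19.3671875
[[ 0.52650895 -0.36959849  0.062     ]]
```

```bash
python3 -m pendant '[[-1,[-0.17,0.56,0],0],[-1,[-0.17,0.56,0],0],[-1,[-0.17,0.57,0],0],[-1,[-0.17,0.57,0],0],[-1,[-0.17,0.57,0],0],[-1,[-0.17,0.57,0],0],[-1,[-0.17,0.56,0.3],0],[-1,[-0.16,0.56,0.5],0],[-1,[0,0,0.4],0],[-1,[0,0,0],0],[-1,[0,0,0],0],[-1,[0,0,0],0]]'
python3 - <<'E'
from h import *
np.set_printoptions(precision=4,suppress=True)
s=r.observe();print(s["eef_pos"],s["tcp_rot"],s["wrist_force"],s["moment"])
w=optics.capture("wrist");cv2.imwrite("pics/v7.png",cv2.resize(w["pixels"][170:300,200:370],None,fx=4,fy=4,interpolation=cv2.INTER_CUBIC))
t=np.array(s["eef_pos"])
th=np.linspace(0,2*np.pi,24)
for c,z,rad in((np.array([.5942,-.1422]),.057,.011),(np.array([.5942,-.1422]),.057,.00675),(t[:2]+[.0013,0],t[2]-.0513,.0035)):
    q=proj(w,np.c_[c[0]+rad*np.cos(th),c[1]+rad*np.sin(th),0*th+z]);q=(q-[200,170])*4;print(q.min(0),q.max(0))
E
```

```text
clock: 12.05
eef_pos: [0.5937, -0.1433, 0.1333]
tcp_rot: [-3.141, 0.001, 3.141]
wrist_force: [1.0, -0.6, -1.8]
grip_width: 0.0165
gripper_force: 59.1
[ 0.5937 -0.1433  0.1333] [-3.1409  0.0014  3.141 ] [ 0.9902 -0.5749 -1.7734] [-0.0242  0.0286  0.0048]
[274.5856 120.712 ] [405.2529 243.7834]
[299.8383 144.9144] [379.9929 220.4318]
[310.0761 220.9881] [356.3412 263.9924]
```

View pics/v7.png

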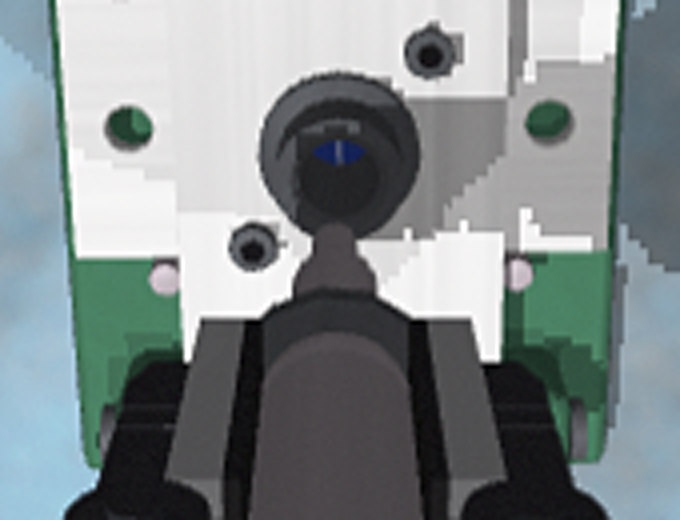

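The sleeve bore is at about crop (340,180), with blue visible inside. The foot tip is at (335,235) and needs roughly 1 mm toward +y. I'll go down in steps while watching the force.

```bash
python3 -m pendant '[[-1,[0.015,0.02,0],0],[-1,[0,0,0],0],[-1,[0,0,0.1],0],[-1,[0,0,0.2],0],[-1,[0,0,0.2],0],[-1,[0,0,0.1],0],[-1,[0,0,0],0],[-1,[0,0,0],0]]'
```

```text
clock: 12.9
eef_pos: [0.5926, -0.1415, 0.102]
tcp_rot: [-3.142, -0.0, -3.141]
wrist_force: [0.2, -0.6, -2.9]
grip_width: 0.0165
gripper_force: 59.1
```

```bash
python3 -m pendant '[[-1,[0,0,0.05],0],[-1,[0,0,0.05],0],[-1,[0,0,0.05],0],[-1,[0,0,0],0]]'; python3 -c "
from plant import r
s=r.observe();print(s['eef_pos'],s['wrist_force'],s['moment'])"
```

```text
clock: 13.3
eef_pos: [0.5924, -0.1414, 0.0941]
tcp_rot: [3.141, -0.001, -3.141]
wrist_force: [1.0, 1.6, -2.8]
grip_width: 0.0166
gripper_force: 59.1
[ 0.59242274 -0.14144024  0.09410777] [ 1.04435414  1.58765602 -2.84795891] [0.00906302 0.01988749 0.02777594]
```

```bash
python3 -m pendant '[[-1,[0,0,0.05],0],[-1,[0,0,0.05],0],[-1,[0,0,0],0]]'; python3 -c "
from plant import r
s=r.observe();print(s['eef_pos'],s['wrist_force'],s['moment'])"
```

```text
clock: 13.6
eef_pos: [0.5926, -0.1416, 0.0892]
tcp_rot: [-3.141, -0.0, -3.141]
wrist_force: [1.7, -1.8, -2.6]
grip_width: 0.0168
gripper_force: 59.2
[ 0.59256177 -0.14163751  0.08918306] [ 1.73571328 -1.81199179 -2.5621023 ] [-0.32426143 -0.10218743 -0.04077133]
```

```bash
python3 -m pendant '[[-1,[-0.004,-0.01,0.04],0],[-1,[0,0,0.04],0],[-1,[0,0,0.04],0],[-1,[0,0,0],0]]'; python3 -c "
from plant import r
s=r.observe();print(s['eef_pos'],s['wrist_force'],s['moment'])"
```

```text
clock: 14.0
eef_pos: [0.5926, -0.1419, 0.0831]
tcp_rot: [3.141, -0.001, -3.141]
wrist_force: [0.3, -0.8, -2.6]
grip_width: 0.0165
gripper_force: 59.2
[ 0.59263796 -0.14192155  0.08313012] [ 0.30324482 -0.81398201 -2.61593241] [-0.02154494 -0.01643229 -0.03931681]
```

```bash
python3 -m pendant '[[-1,[0,0,0.03],0],[-1,[0,0,0.03],0],[-1,[0,0,0],0]]';python3 -m pendant '[[-1,[0,0,0.02],0],[-1,[0,0,0],0]]'
```

```text
clock: 14.3
eef_pos: [0.5927, -0.142, 0.0803]
tcp_rot: [3.142, -0.0, -3.141]
wrist_force: [0.2, -0.3, -3.2]
grip_width: 0.0166
gripper_force: 59.2
clock: 14.5
eef_pos: [0.5928, -0.142, 0.0794]
tcp_rot: [-3.142, -0.0, -3.141]
wrist_force: [0.6, 1.3, -3.1]
grip_width: 0.0165
gripper_force: 59.2
```

```bash
for i in 1; do python3 -m pendant '[[-1,[0,0,0.02],0],[-1,[0,0,0],0]]'; done | grep -E "eef|wrist"; python3 -m pendant '[[-1,[0,0,0.02],0],[-1,[0,0,0],0]]' | grep -E "eef|wrist"; python3 -m pendant '[[-1,[0,0,0.02],0],[-1,[0,0,0],0]]' | grep -E "eef|wrist"
```

```text
eef_pos: [0.5928, -0.142, 0.0784]
wrist_force: [-0.4, 0.5, -2.7]
eef_pos: [0.5928, -0.142, 0.0774]
wrist_force: [-0.3, -0.2, -2.3]
eef_pos: [0.5929, -0.1421, 0.0767]
wrist_force: [-0.3, 1.2, -0.9]
```

```bash
python3 -m pendant '[[-1,[0,0,0.02],0],[-1,[0,0,0],0]]' | grep -E "eef|wrist"; python3 -m pendant '[[-1,[0,0,0.01],0],[-1,[0,0,0],0]]' | grep -E "eef|wrist"
```

```text
eef_pos: [0.593, -0.1421, 0.0759]
wrist_force: [-1.3, 0.0, 5.3]
eef_pos: [0.5931, -0.1421, 0.0756]
wrist_force: [-0.4, 0.3, 6.3]
```

```bash
python3 -m pendant '[[-1,[0,0,0.01],0],[-1,[0,0,0.01],0]]' | grep -E "eef|wrist"; python3 -m pendant '[[-1,[0,0,0.005],0],[-1,[0,0,0.005],0]]' | grep -E "eef|wrist"
```

```text
eef_pos: [0.5932, -0.1421, 0.0748]
wrist_force: [-2.0, 0.0, 10.5]
eef_pos: [0.5933, -0.1421, 0.0745]
wrist_force: [-2.1, 2.3, 12.1]
```

```bash
python3 -m pendant '[[-1,[0,0,0.005],0],[-1,[0,0,0.005],0]]' | grep -E "eef|wrist"
```

```text
eef_pos: [0.5933, -0.1421, 0.0742]
wrist_force: [-3.0, 1.2, 12.4]
```

```bash
python3 -m pendant '[[-1,[0,0,0.007],0]]' | grep -E "eef|wrist"
```

```text
eef_pos: [0.5933, -0.1422, 0.0739]
wrist_force: [-2.9, 1.4, 14.2]
```

```bash
python3 -m pendant '[[-1,[0,0,0.007],0]]' | grep -E "eef|wrist"
```

```text
eef_pos: [0.5934, -0.1422, 0.0737]
wrist_force: [-3.2, 1.4, 15.7]
```

```bash
python3 -m pendant '[[-1,[0,0,0.005],0]]' | grep -E "eef|wrist"
```

```text
eef_pos: [0.5933, -0.1422, 0.0733]
wrist_force: [-1.0, 0.1, 6.5]
```

The spring has snapped: the force fell from 15.7 to 6.5 N. I'll ease off now.

```bash
python3 -m pendant '[[-1,[0,0,-0.04],0],[-1,[0,0,-0.06],0],[-1,[0,0,-0.1],0],[-1,[0,0,-0.15],0],[-1,[0,0,-0.15],0],[-1,[0,0,-0.2],0],[-1,[0,0,-0.3],0],[-1,[0,0,-0.5],0],[-1,[0,0,-0.5],0],[-1,[0,0,-0.4],0],[-1,[0,0,0],0],[-1,[0,0,0],0]]'
python3 -c "
from plant import r
s=r.observe();print(s['eef_pos'],s['wrist_force'],s['moment'])"; sed -i 's/R0,R1,C0,C1=216,262,268,302/R0,R1,C0,C1=216,262,268,302/' fit.py
```

```text
clock: 17.6
eef_pos: [0.5928, -0.142, 0.1923]
tcp_rot: [-3.141, 0.0, -3.141]
wrist_force: [0.7, 0.8, -2.5]
grip_width: 0.0168
gripper_force: 59.3
[ 0.59279763 -0.14198064  0.19225697] [ 0.66447139  0.81966728 -2.51731046] [ 0.03909446  0.0133754  -0.02945848]
```

```bash
python3 -m pendant '[[-1,[0.167,-0.566,0],0],[-1,[0.167,-0.566,0],0],[-1,[0.167,-0.566,0],0],[-1,[0.167,-0.566,0],0],[-1,[0.167,-0.566,0],0],[-1,[0.167,-0.566,0],0],[-1,[0.167,-0.566,0],0],[-1,[0.167,-0.566,0],0],[-1,[0,0,0.4],0],[-1,[0,0,0.3],0],[-1,[0,0,0],0],[-1,[0,0,0],0]]'
python3 - <<'E'
from h import *
s=r.observe();print(s["eef_pos"])
w=optics.capture("wrist");cv2.imwrite("pics/v8.png",cv2.resize(w["pixels"][170:300,200:370],None,fx=4,fy=4,interpolation=cv2.INTER_CUBIC))
E
```

```text
clock: 18.8
eef_pos: [0.5262, -0.3677, 0.1567]
tcp_rot: [3.141, -0.001, -3.141]
wrist_force: [0.1, 0.7, -1.5]
grip_width: 0.0166
gripper_force: 59.5
[ 0.52615972 -0.36769372  0.15670766]
```

View pics/v8.png

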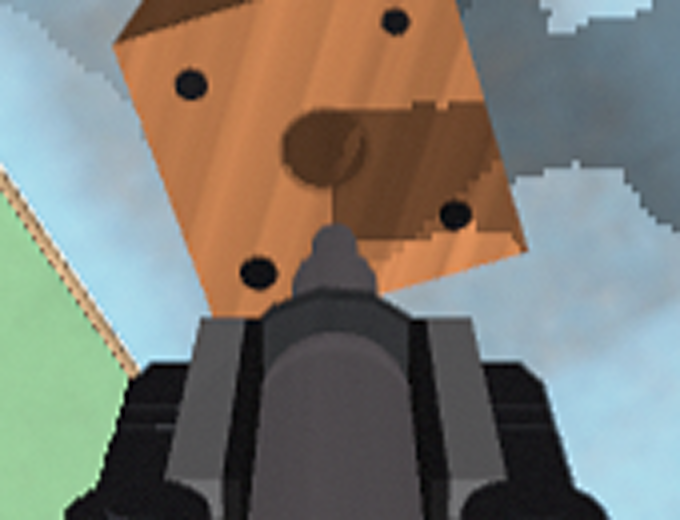

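The hole is centred at crop (324,148) and the foot is at (335,235), so the punch needs about 2 mm toward −y.

```bash
python3 - <<'E'
from h import *
w=optics.capture("wrist");print(atz(w,[[324/4+199.6,148/4+169.6]],.062),r.observe()["eef_pos"])
E
python3 -m pendant '[[-1,[0,-0.03,0],0],[-1,[0,0,0],0],[-1,[0,0,0.3],0],[-1,[0,0,0.3],0],[-1,[0,0,0.2],0],[-1,[0,0,0.1],0],[-1,[0,0,0],0]]'
```

```text
[[ 0.52647815 -0.36990014  0.062     ]] [ 0.52650747 -0.36808584  0.15786757]
clock: 19.6
eef_pos: [0.5257, -0.3697, 0.1109]
tcp_rot: [3.141, -0.001, -3.141]
wrist_force: [-0.2, -0.1, -1.6]
grip_width: 0.0163
gripper_force: 59.5
```

```bash
python3 -m pendant '[[-1,[0,0,0.1],0],[-1,[0,0,0.1],0],[-1,[0,0,0.1],0],[-1,[0,0,0.1],0],[-1,[0,0,0],0]]'; python3 -m pendant '[[-1,[0,0,0.12],0],[-1,[0,0,0.12],0],[-1,[0,0,0.08],0],[-1,[0,0,0],0]]'
```

```text
clock: 20.1
eef_pos: [0.5258, -0.3697, 0.0912]
tcp_rot: [3.141, -0.001, -3.141]
wrist_force: [-0.6, 0.1, -2.5]
grip_width: 0.0166
gripper_force: 59.5
clock: 20.5
eef_pos: [0.5258, -0.3697, 0.0753]
tcp_rot: [3.141, -0.001, -3.141]
wrist_force: [-0.1, 0.3, -2.5]
grip_width: 0.0168
gripper_force: 59.5
```

Going in freely. Home was at TCP z ≈ 0.067, so I'll feel for the collar.

```bash
python3 -m pendant '[[-1,[0,0,0.06],0],[-1,[0,0,0.06],0],[-1,[0,0,0.02],0],[-1,[0,0,0],0]]'|grep -E "eef|wrist"; python3 -m pendant '[[-1,[0,0,0.02],0],[-1,[0,0,0],0]]'|grep -E "eef|wrist"
```

```text
eef_pos: [0.526, -0.3699, 0.0689]
wrist_force: [0.3, -0.9, -2.4]
eef_pos: [0.5261, -0.3699, 0.0681]
wrist_force: [-0.1, -0.1, -2.8]
```

```bash
python3 -m pendant '[[-1,[0,0,0.02],0],[-1,[0,0,0],0]]'|grep -E "eef|wrist"; python3 -m pendant '[[-1,[0,0,0.02],0],[-1,[0,0,0],0]]'|grep -E "eef|wrist"
```

```text
eef_pos: [0.5261, -0.37, 0.0674]
wrist_force: [0.2, 0.4, 1.7]
eef_pos: [0.5262, -0.3701, 0.0673]
wrist_force: [-4.5, 4.2, 12.3]
```

The collar is on the block. I'll release and withdraw.

```bash
python3 -m pendant '[[-1,[0,0,-0.014],0],[-0.6,[0,0,0],0],[0,[0,0,0],0],[1,[0,0,0],0],[1,[0,0,0],0],[1,[0,0,0],0],[1,[0,0,0],0],[1,[0,0,-0.2],0],[1,[0,0,-0.5],0],[1,[0,0,-0.8],0],[1,[0,0,-0.8],0],[1,[0.5,0,-0.8],0]]'
python3 -m pendant '[[1,[0.5,0,0],0],[1,[0.5,0,0],0],[1,[0.5,0,0],0],[1,[0,0,0],0],[1,[0,0,0],0]]'
python3 - <<'E'
from h import *
c=[optics.capture(n)["pixels"] for n in("side","top")]
cv2.imwrite("pics/v9.png",np.hstack([cv2.resize(c[0][190:340,270:400],(520,600),interpolation=cv2.INTER_CUBIC),cv2.resize(c[1][135:255,270:450],(270,180))[:180].repeat(1,0) if 0 else cv2.copyMakeBorder(cv2.resize(c[1][140:240,270:350],(280,350)),0,250,0,0,cv2.BORDER_CONSTANT)]))
E
```

```text
clock: 22.7
eef_pos: [0.502, -0.3695, 0.2238]
tcp_rot: [-3.141, 0.001, -3.14]
wrist_force: [1.2, -0.4, 0.8]
grip_width: 0.0857
gripper_force: 0.0
clock: 23.2
eef_pos: [0.426, -0.3701, 0.2228]
tcp_rot: [-3.141, 0.001, 3.141]
wrist_force: [-0.3, -0.1, 0.6]
grip_width: 0.0855
gripper_force: 0.0
```

View pics/v9.png

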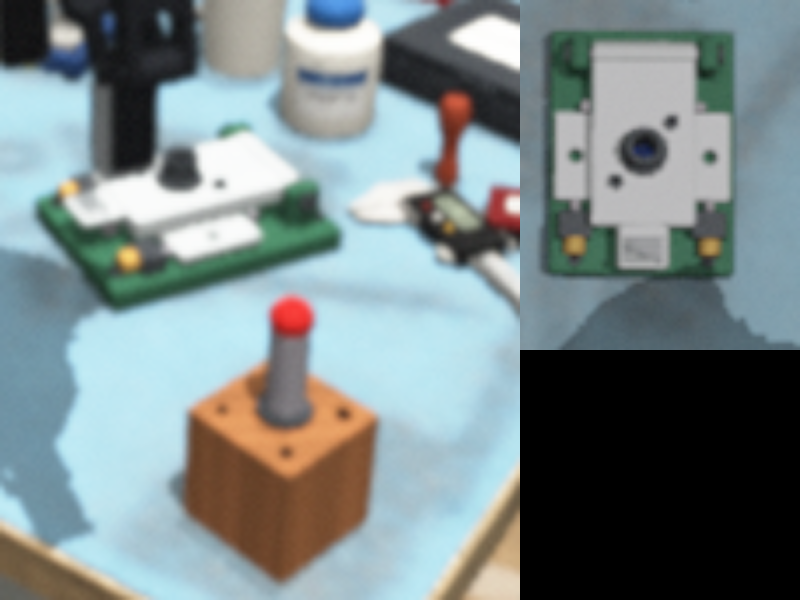

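The punch stands in its block with the collar on the top face, at about (288,408). The plate lies shut, with its sleeve at (642,150), and the robot is clear of everything.

```bash
python3 -c "
from plant import r
print(r.finish_job())"
```

```text
the job is handed in; nothing more can be done
None
```

I swung the guide plate fully shut and pressed the punch in the sleeve until its spring snapped, with the reading dropping from 15.7 to 6.5 N. I eased off before the stop and put the punch back in its block, collar home; the job was handed in at about 23 s, and the mark itself was felt, not seen.

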